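# Hold a pulley on the shaft's set-screw flat for the driver

## Robot

A 6-joint arm with a two-finger parallel gripper is mounted at the origin on the work surface. World frame = base frame: x ahead of the robot, y to its left, z up, the work surface at z = 0. Lengths are in m, angles in rad, forces in N, time in s.
With the tool pointing down it reaches from about 0.4 to 0.925 m from the base axis. Payload 3.4 kg.
Tool frame: the origin (TCP) lies at the very end of the fingers, on their centre line; the grasp point (between the pads) lies 19 mm behind it; z points along the fingers, y is the line along which they close (so a half turn about z gives the same grasp; the last joint's range is limited). The gripper opens to 85 mm and grips with 20 to 120 N. Pads are 22 mm wide; open, the fingers measure 114 mm over their backs; the gripper's body (76 mm by 85 mm) begins 54 mm behind the grasp point. The pads swing forward as they close: fully open they stand 13 mm farther back than shut.
Start: joints at [-1.214, 0.307, 1.506, -0, 1.328, -0.073], TCP at [0.24, -0.522, 0.231] pointing down, gripper open.
Joint ranges: [-3.12, 3.12], [-1.05, 2.28], [0.14, 2.33], [-1.42, 4.57], [0.1, 2.73], [-2.68, 2.68]. Speed limits (rad/s): [2.57, 2.57, 3.14, 3.14, 3.14, 3.14].

## Interface

Orientations are given as a unit quaternion [w, x, y, z].
In Python, from cell import env, capture, camera_model gives the robot as it stands.
- The arm moves only by the shell command python3 -m pendant 'ROWS' [FORCE]. ROWS is JSON, a list that holds one entry, the list of rows, each a list of 5 numbers: the closure, from -1 (fully open) to 1 (shut), so that 0 is half open, then the shift along the world's x, y, z in mm, then the turn about the world's z in rad. A call has 1 to 5 rows; each row is the pose to reach, as a shift and turn from the pose commanded when the call began; what a row does not reach only later rows make up. A row lasts 1/10 s, in which the tool goes at most 50 mm and 8.59 degrees, less where a joint would pass 70% of its speed; a pose out of reach is approached as far as the arm can. A call with a gripper value outside its range is refused whole. The fingers move at their own pace and stop on an object; FORCE is the grip in N (left out, the last holds). Time passes only in rows, so rows that repeat a pose let the fingers close. It gives the time, the measured TCP pose, the force, the opening and the grip force at its end, in the units of the state.
- env.state(): the state, without advancing time (a new reading comes with each control period).
- capture(name): name is "scene" or "top" or "wrist"; returns (picture, depth): 480x640x3 uint8, red, green, blue; 480x640 float32, m along the optical axis (not along the pixel's ray), 0 where there is no reading.
- camera_model(name): a dict with "intrinsics" (3x3 intrinsics, pixels), "R" (3x3) and "t" (3): a world point X has camera coordinates R X + t. Camera axes: x right, y down, z forward; pixel columns grow to the right and rows downward; lengths in m; the calibration is good to about 2 mm. A picture is of the moment at which its call begins: read the wrist's pose just before it. camera_model takes no time and is no camera call; for the wrist camera it gives the pose at the moment of the call.
- env.job_done(): hands the job in; it is judged then, once.
The state is a dict: "time": time; "qpos": joint angles; "dq": joint speeds; "tau": joint torques, N m; "ee_pos": TCP position; "tool_rot": TCP orientation; "wrist_force": force on the tool from outside, world axes, zero at the start; "wrist_torque": the same for the moment, N m; "grip_width": finger opening in m; "grip_force": force on a finger pad.
Only numpy, scipy, OpenCV 4.12 (cv2) and the standard library are available. Lean on these libraries where they do the work, as an engineer would, in place of code of your own. Each camera call takes 0.05 s, during which the arm holds its last target. There are 200 camera calls.

## Task

Pinch the upright shaft, feel for its milled flat, and with a finger seated on the flat turn the shaft until the flat squarely faces the bit of the screw driver. Then fetch the red pulley with the metal hub, lower it hub up over the shaft until its set screw is level with the bit and points straight at it, over the flat, and finish while still holding it there, the gripper alone carrying it, ready for the screw to be driven. Leave everything else on the table where it is.

Things in the scene. Friction and masses are not known exactly. Their poses are not given: they have to be found in the camera images.
- fixture: Set-screw driving station, fixed to the table: grey base plate 14 mm thick (x -75 to +225, y +-50 mm), aluminium bearing block 80 mm across, top 50 mm above the table, with the upright shaft; a white screw driver on a slide points level at the shaft. Origin: on the table under the shaft's axis. x: level, from the shaft towards the driver; z: up.
- bit_tip (a point): Tip of the driver's hex bit, 75 mm from the shaft's axis along the fixture's x, 112 mm above the table; it stays back there on its slide. Axes as the fixture's. The driver (42 mm thick, clamp 52 mm square) lies behind it, all lower than 140 mm above the table.
- shaft_end (a point): Centre of the end of the dark steel shaft, 130 mm above the table, on its axis. Shaft 20 mm in diameter, the last 8 mm tapering to 12 mm. It spins without end either way against light bearing friction (0.03 N m), stays where it is left, and its axis never moves. Pinched across its flat it measures 17.5 mm, elsewhere up to 20 mm.
- flat: The set-screw flat: a bright face 13 mm wide milled along one side of the dark shaft, from 75 mm above the table up to the taper at its end. Origin: centre of that face, 7.5 mm from the shaft's axis and 98 mm above the table; x points straight out of the face, z up; it turns with the shaft.
- plate: Aluminium parts plate with a grey pad, 130 x 250 x 6 mm, fixed to the table; the red pulley and the black idler stand on it. Origin: centre of its underside, z up.
- pulley_mid (a point): Red moulded toothed pulley with an aluminium hub, loose, about 90 g, standing hub up. Rim 48 mm diameter, 22 mm tall; on top of it the hub, 32 mm diameter, 14 mm tall; bore 23 mm diameter right through. This point: on the bore's axis, 18 mm above the underside. x points from the axis towards the set screw, z up along the axis.
- screw (a point): The set screw of the red pulley, a small brass dot in a black ring (8 mm) on the outside of the hub: 16 mm from the bore's axis, 29 mm above the pulley's underside. Axes as the pulley's: x points out of the screw hole.
- idler: Black toothed idler without hub or screw, 48 mm diameter, 22 mm tall, bore 16 mm, standing on the plate; not wanted. Origin: centre of its underside.
- caliper: Bystander: caliper lying flat, about 190 x 65 x 12 mm. Origin: underside, near the middle of its length.
- moulding: Bystander: red and white moulded sample, 60 x 34 x 22 mm. Origin: centre of its underside.
- weight: Bystander: brass check weight of 200 g, 32 mm diameter, 47 mm tall. Origin: centre of its underside.
- tkey: Bystander: hex key with a green cross handle lying flat, 155 x 80 x 14 mm. Origin: underside, about the middle of its length.
- bottle: Bystander: green bottle, 60 mm diameter, 170 mm tall. Origin: centre of its underside.
- gauges: Bystander: wooden block 90 x 50 x 20 mm with five pin gauges standing 22 mm out of it. Origin: centre of its underside.
- pulley: The red pulley as a whole: same axes as the two points above. Origin: centre of its underside.

How it is judged:
On the way, in this order (a step that is already met when the one before it is completed fails the run):
1. with a finger pressed on the flat, the shaft is turned so that the flat faces the bit within 0.14 rad (angle between the x axis of flat and the x axis of fixture, either way round below 0.14 rad and x of flat in the frame of fixture above 0.003 m and contact force between the fingers and flat above 1 N), for 0.2 s.
2. the pulley is threaded over the end of the shaft (horizontal distance between pulley_mid and fixture below 0.004 m and z of pulley_mid in the frame of fixture below 0.135 m and angle between pulley_mid's own z axis and vertical below 0.15 rad), for 0.1 s.
At the end, for the whole second after the job is handed in: Flat and screw face the bit, screw over flat, each within 0.16 rad; screw within 4 mm of the bit's height; pulley axis within 3 mm of the shaft's, hub up, tilt under 0.1 rad, at rest; fingers press it with over 2 N and it bears on the station with under 8 N: the gripper alone carries it (angle between the x axis of each of flat, screw and the x axis of fixture, either way round below 0.16 rad and x of flat in the frame of fixture above 0.003 m and x of screw in the frame of fixture above 0.008 m and angle between the x axis of screw and the x axis of flat, either way round below 0.16 rad and horizontal distance between pulley_mid and fixture below 0.003 m and z of screw in the frame of bit_tip between -0.004 and 0.004 m and height (world z) of pulley_mid below 0.106 m and angle between pulley_mid's own z axis and vertical below 0.1 rad and linear speed of pulley below 0.01 m/s and contact force between the fingers and pulley above 2 N and contact force between pulley and fixture below 8 N); the arm keeps its last pose, push and grip.
It fails at once if a bystander or the idler is shifted by more than 25 mm (distance of any of idler, caliper, moulding, weight, tkey, bottle, gauges from where it was at the start of the episode above 0.025 m).
It fails at once if a bystander or the idler is tipped over (angle between any of idler, caliper, moulding, weight, tkey, bottle, gauges's own z axis and vertical above 0.5 rad).
It also fails if it takes over 67 s, if anything falls off the work surface, if the arm or the gripper's body presses on something with over 40 N, if the wrist force passes 120 N, or if a joint passes its speed limit or range.

## Working session

There is one attempt and no reset: what is moved stays moved. The work goes in short steps, Python scripts to look and compute and a shell command to move; the robot and the scene stay as the last step left them, time stands still between calls to the robot, and variables do not carry over. Pictures are saved under pics/ and viewed, at most 10 in all, crops included, and the job is handed in when it is done.

```bash
mkdir -p pics; ls; python3 - <<'E'
from cell import env,capture,camera_model
import cv2,numpy as np
s=env.state();print(s['time'],s['ee_pos'],s['tool_rot'],s['grip_width'])
for n in ['top','scene']:
    p,d=capture(n);cv2.imwrite(f'pics/{n}0.png',p[:,:,::-1]);np.save(f'pics/{n}0.npy',d)
    m=camera_model(n);np.savez(f'pics/{n}0m.npz',K=m['intrinsics'],R=m['R'],t=m['t'])
    print(n,m)
E
```

```text
pics
0.0 [ 0.23985288 -0.52180758  0.23036797] [-1.02837485e-03  9.76889192e-01  2.13743828e-01 -1.55668674e-04] 0.08544452689626764
top {'intrinsics': array([[452.13640556,   0.        , 322.05654498],
       [  0.        , 452.13640556, 239.19820361],
       [  0.        ,   0.        ,   1.        ]]), 'R': array([[ 0.01480198, -0.9998704 , -0.00633069],
       [-0.99617663, -0.01420152, -0.08619997],
       [ 0.08609889,  0.00758241, -0.99625774]]), 't': array([-0.03126551,  0.54031341,  1.28759288])}
scene {'intrinsics': array([[513.71838574,   0.        , 316.01442268],
       [  0.        , 513.71838574, 243.18979149],
       [  0.        ,   0.        ,   1.        ]]), 'R': array([[-0.64439131,  0.76434322, -0.02322237],
       [ 0.43231388,  0.33908338, -0.83554005],
       [-0.63076505, -0.5484541 , -0.54893857]]), 't': array([ 0.39181739, -0.13480206,  1.41303607])}
```

View pics/top0.png

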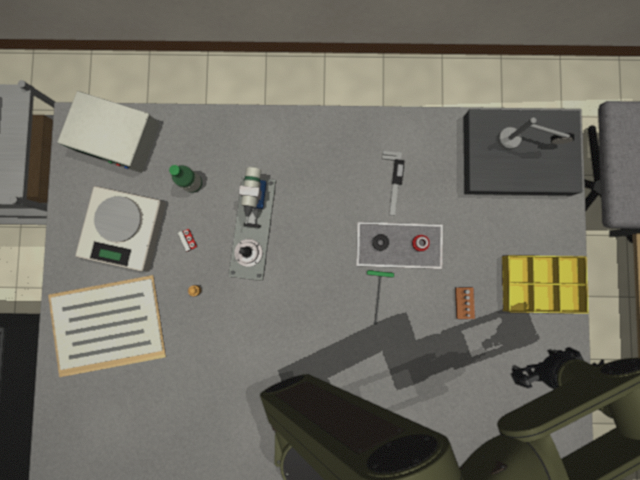

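View pics/scene0.png

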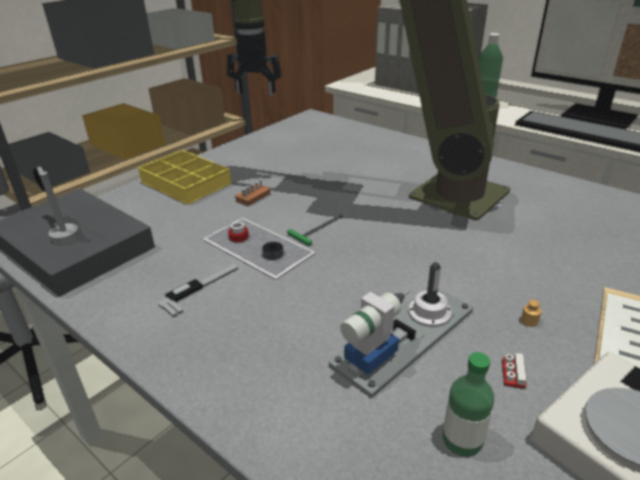

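The top view shows the shaft at about (246,250), the driver above it at (253,185), the red pulley at (421,243) and the idler at (380,242). The scene view shows the shaft at (433,275) and the pulley at (238,231). I'll enlarge these areas.

```bash
cat > h.py <<'E'
import numpy as np,cv2
def ray(m,u,v,z):
    K,R,t=m['intrinsics'] if 'intrinsics' in m else m['K'],m['R'],m['t']
    d=R.T@np.linalg.inv(K)@np.array([u,v,1.]);c=-R.T@t
    return c+d*(z-c[2])/d[2]
def proj(m,X):
    K=m['intrinsics'] if 'intrinsics' in m else m['K']
    p=K@(m['R']@np.asarray(X,float)+m['t']);return p[:2]/p[2]
E
python3 - <<'E'
import cv2,numpy as np
from h import *
m=np.load('pics/top0m.npz');s=np.load('pics/scene0m.npz')
t=cv2.imread('pics/top0.png');c=cv2.imread('pics/scene0.png')
def crop(i,x,y,w,h,f):return cv2.resize(i[y:y+h,x:x+w],None,fx=f,fy=f,interpolation=cv2.INTER_CUBIC)
A=crop(t,225,170,60,120,5);B=crop(c,390,250,90,80,5)[:,:450];C=crop(t,395,225,50,36,5)
o=np.zeros((600,760,3),np.uint8);o[:600,:300]=A;o[:400,305:755]=B;o[410:590,305:555]=C
cv2.imwrite('pics/c1.png',o)
for n,(u,v,z) in dict(c1=(232,277,.014),c2=(263,279,.014),c3=(243,181,.014),c4=(275,182,.014),end=(245,250,.13),pul=(421,243,.042),idl=(380,242,.028)).items():print(n,ray(m,u,v,z).round(4))
print(ray(s,434.5,266,.13))
E
```

```text
c1 [0.4277 0.2364 0.014 ]
c2 [0.4232 0.1462 0.014 ]
c3 [0.7108 0.2129 0.014 ]
c4 [0.7091 0.1182 0.014 ]
end [0.4997 0.1803 0.13  ]
pul [ 0.5322 -0.3058  0.042 ]
idl [ 0.5346 -0.1907  0.028 ]
[0.50517807 0.19384796 0.13      ]
```

View pics/c1.png

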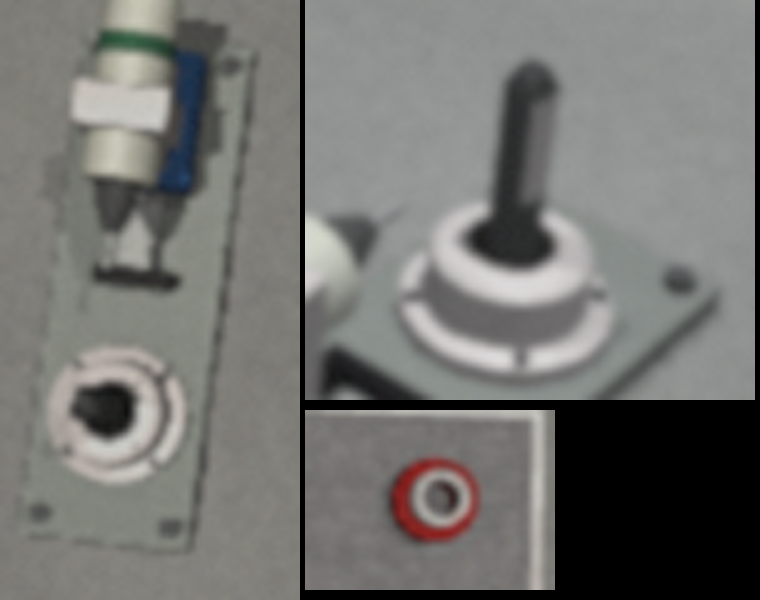

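The enlarged crops show four things:
- **Plate corners:** the base plate corners are at top-view pixels (230,277.4), (262.4,280) and (275.6,179.6).
- **Shaft end:** it is at about (242.6,250.4) in the top view and (435,263.6) in the scene view.
- **Flat:** the bright flat is on the right side of the shaft as the scene camera sees it.
- **Pulley hub:** it is at about (422,242.5) in the top view.

```bash
python3 - <<'E'
from cell import camera_model
from h import *
m=np.load('pics/top0m.npz');s=np.load('pics/scene0m.npz')
P=lambda m:m['K']@np.c_[m['R'],m['t']]
X=cv2.triangulatePoints(P(m),P(s),np.array([[242.6],[250.4]]),np.array([[435.],[264.5]]));print('end',(X[:3]/X[3]).T)
a=ray(m,230,277.4,.014);b=ray(m,262.4,280,.014);c=ray(m,275.6,179.6,.014)
print(a,b,c,np.degrees(np.arctan2(*(c-b)[[1,0]])),np.degrees(np.arctan2(*(b-a)[[1,0]]))+90, np.linalg.norm(c-b),np.linalg.norm(a-b))
print('end top',ray(m,242.6,250.4,.13),'scene',ray(s,435,264.5,.13))
print('hub',ray(m,422,242.3,.042),'scene cam',-s['R'].T@s['t'])
w=camera_model('wrist');print(w,-w['R'].T@w['t'])
E
```

```text
end [[0.49766386 0.18911078 0.12687655]]
[0.42642824 0.24215697 0.014     ] [0.42031033 0.14785863 0.014     ] [0.71632129 0.11655746 0.014     ] -6.036213883693796 -3.712045378022225 0.29766129989044743 0.0944965895103761
end top [0.49857301 0.18662395 0.13      ] scene [0.50057897 0.19227792 0.13      ]
hub [ 0.53427376 -0.30868345  0.042     ] scene cam [1.20205429 0.5212116  0.67213641]
{'intrinsics': array([[349.50768274,   0.        , 318.24322387],
       [  0.        , 349.50768274, 245.47479917],
       [  0.        ,   0.        ,   1.        ]]), 'R': array([[ 0.41641486, -0.90917245, -0.00203019],
       [-0.87778641, -0.40261925,  0.25959344],
       [-0.2368326 , -0.10631649, -0.96571586]]), 't': array([-0.57386543, -0.03383093,  0.37805966])} [ 0.29880662 -0.49516965  0.37271544]
```

```bash
python3 -m pendant '[[[-1,367,247,-60,0],[-1,367,247,-60,0],[-1,367,247,-60,0],[-1,367,247,-60,0],[-1,367,247,-60,0]]]' 
python3 - <<'E'
from cell import env
print(env.state()['time'],env.state()['ee_pos'])
E
```

```text
time: 0.6
ee_pos: [0.4467, -0.3827, 0.1971]
tool_rot: [-0.0, 0.977, 0.214, -0.0]
wrist_force: [0.1, -1.3, -0.3]
grip_width: 0.0855
grip_force: 0.0
0.6 [ 0.44674311 -0.38273084  0.19706417]
```

```bash
python3 -m pendant '[[[-1,160,108,-37,0],[-1,160,108,-37,0],[-1,160,108,-37,0],[-1,160,108,-37,0],[-1,160,108,-37,0]]]' 
cat > look.py <<'E'
import sys,pickle
from cell import env,capture,camera_model
from h import *
def look(name):
    m=camera_model('wrist');p,d=capture('wrist');m=dict(m)
    p=p[:,:,::-1].copy();cv2.imwrite(f'pics/{name}.png',p);pickle.dump((m,d),open(f'pics/{name}.pkl','wb'))
    return m,p,d
def crop(i,x,y,w,h,f):return cv2.resize(i[y:y+h,x:x+w],None,fx=f,fy=f,interpolation=cv2.INTER_CUBIC)
E
python3 - <<'E'
from look import *
m,p,d=look('w1')
u,v=proj(m,[.534,-.308,.035]);print(u,v)
x,y=int(max(0,u-60)),int(min(max(0,v-60),360))
o=np.hstack([cv2.resize(p,(400,300)),np.zeros((300,400,3),np.uint8)]);c=crop(p,x,y,120,90,3.33)[:300,:400];o[:c.shape[0],400:400+c.shape[1]]=c;print(x,y)
cv2.imwrite('pics/w1c.png',o)
E
```

```text
time: 1.1
ee_pos: [0.6096, -0.2717, 0.1584]
tool_rot: [-0.001, 0.976, 0.216, 0.0]
wrist_force: [-0.9, -0.9, 0.2]
grip_width: 0.0853
grip_force: 0.0
319.98354795928424 333.9791852655657
259 273
```

View pics/w1c.png

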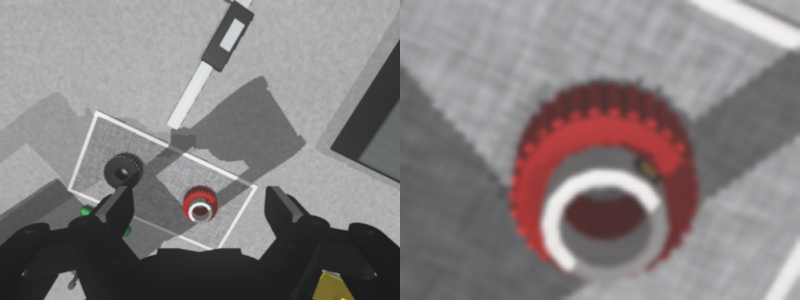

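The screw is visible in the wrist image, a brass dot at crop (648,168), which is pixel (333.5,323.5). The centre of the hub's top ring is at crop (606,222), pixel (320.9,339.7).

```bash
python3 - <<'E'
from look import *
m,d=pickle.load(open('pics/w1.pkl','rb'))
c=ray(m,320.9,339.7,.042);s=ray(m,333.5,323.5,.035);print(c,s,np.linalg.norm((s-c)[:2]),np.degrees(np.arctan2(*(s-c)[[1,0]])))
for a in range(-40,100,10):
    r=np.radians(a);print(a,proj(m,[c[0]+.016*np.cos(r),c[1]+.016*np.sin(r),.035]).round(1))
i=d[325:355,305:340];K=m['intrinsics']
E
```

```text
[ 0.5331028  -0.30923675  0.042     ] [ 0.54760578 -0.31413743  0.035     ] 0.01530859610629535 -18.670510291597154
-40 [338.1 328.2]
-30 [336.5 325.6]
-20 [334.4 323.2]
-10 [331.9 321.3]
0 [329.  319.8]
10 [325.8 318.7]
20 [322.5 318.2]
30 [319.2 318.2]
40 [315.9 318.7]
50 [312.8 319.8]
60 [309.9 321.3]
70 [307.3 323.2]
80 [305.2 325.6]
90 [303.6 328.2]
```

```bash
python3 -m pendant '[[[-1,-40,160,62,0.7],[-1,-40,160,62,0.7],[-1,-111,461,62,0.75],[-1,-111,461,62,0.75],[-1,-111,461,62,0.75]]]' |head -3
python3 -m pendant '[[[-1,-60,240,0,0.75],[-1,-60,240,0,0.75],[-1,-60,240,0,0.75],[-1,-60,240,0,0.75],[-1,-60,240,0,0.75]]]' | head -3
python3 -m pendant '[[[-1,0,0,0,0.75],[-1,0,0,0,0.75],[-1,0,0,0,0.75],[-1,0,0,0,0.75],[-1,0,0,0,0.75]]]' | head -3
python3 -c "
from cell import env
from scipy.spatial.transform import Rotation as R
s=env.state();q=s['tool_rot'];y=R.from_quat([q[1],q[2],q[3],q[0]]).as_matrix()[:,1];import numpy as np;print(s['ee_pos'],np.degrees(np.arctan2(y[1],y[0])))"
```

```text
time: 1.65
ee_pos: [0.5465, -0.0395, 0.2069]
tool_rot: [0.0, 0.83, 0.558, -0.0]
time: 2.15
ee_pos: [0.487, 0.2005, 0.2067]
tool_rot: [0.0, 0.567, 0.824, -0.0]
time: 2.65
ee_pos: [0.4877, 0.1986, 0.2065]
tool_rot: [-0.0, 0.226, 0.974, -0.001]
[0.48768459 0.19861267 0.20652041] 63.88446617190508
```

```bash
python3 -m pendant '[[[-1,11,-10,0,0.15],[-1,11,-10,0,0.21],[-1,11,-10,0,0.21]]]' |head -3
python3 - <<'E'
from look import *
m,p,d=look('w2')
u,v=proj(m,[.499,.189,.13]);print(u,v)
x,y=int(max(0,u-60)),int(min(max(0,v-60),390))
o=np.hstack([cv2.resize(p,(400,300)),np.zeros((300,400,3),np.uint8)]);c=crop(p,x,y,120,90,3.333)[:300,:400];o[:c.shape[0],400:400+c.shape[1]]=c;print(x,y)
cv2.imwrite('pics/w2c.png',o)
E
```

```text
time: 2.95
ee_pos: [0.499, 0.1885, 0.2065]
tool_rot: [-0.0, 0.126, 0.992, -0.0]
320.09890672554957 256.2741894800999
260 196
```

View pics/w2c.png

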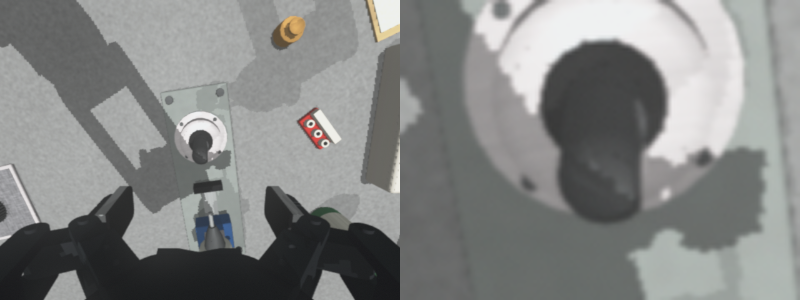

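The shaft end appears at crop (605,195), pixel (321.5,254.5), within about 1 mm of the estimate. Its right edge is straight at crop x≈640, so the flat faces the tool's +y, as estimated. I'll descend and pinch gently.

```bash
python3 -m pendant '[[[-1,0,0,-50,0],[-1,0,0,-100,0],[-1,0,0,-124,0],[-1,0,0,-124,0]]]' 20
python3 -m pendant '[[[0.4,0,0,0,0],[0.4,0,0,0,0],[0.4,0,0,0,0],[1,0,0,0,0],[1,0,0,0,0]]]' 20
python3 -m pendant '[[[1,0,0,0,0],[1,0,0,0,0],[1,0,0,0,0],[1,0,0,0,0]]]' 20
```

```text
time: 3.4
ee_pos: [0.4955, 0.1886, 0.079]
tool_rot: [-0.004, 0.126, 0.992, -0.002]
wrist_force: [-0.4, 0.2, -0.6]
grip_width: 0.0853
grip_force: 0.0
time: 3.9
ee_pos: [0.4996, 0.1892, 0.0838]
tool_rot: [0.001, 0.124, 0.992, -0.001]
wrist_force: [-0.9, -1.9, 4.8]
grip_width: 0.0174
grip_force: 24.7
time: 4.3
ee_pos: [0.4996, 0.1892, 0.0837]
tool_rot: [0.001, 0.125, 0.992, -0.001]
wrist_force: [-0.9, -3.0, 6.6]
grip_width: 0.017
grip_force: 24.7
```

Pinch width is 17.0–17.4 mm, so a finger is seated on the flat. Now I turn it by about −81°.

```bash
python3 -m pendant '[[[1,0,0,0,-0.14],[1,0,0,0,-0.28],[1,0,0,0,-0.42],[1,-0.2,0.5,0,-0.56],[1,-0.3,0.6,0,-0.7]]]' 30
python3 -m pendant '[[[1,-0.1,0.1,0,-0.14],[1,-0.2,0.3,0,-0.28],[1,-0.4,0.4,0,-0.42],[1,-0.5,0.5,0,-0.56],[1,-0.6,0.7,0,-0.72]]]' 30
python3 -m pendant '[[[1,0,0,0,0],[1,0,0,0,0],[1,0,0,0,0],[1,0,0,0,0]]]' 30
python3 - <<'E'
from look import *
m,p,d=look('w3')
s=cv2.imread('pics/top0.png')
from cell import capture
t,_=capture('scene');cv2.imwrite('pics/s3.png',t[:,:,::-1])
o=np.hstack([cv2.resize(p,(400,300)),crop(t[:,:,::-1],370,220,133,100,3)[:300,:400][:, :399]])
cv2.imwrite('pics/w3c.png',o)
E
```

```text
time: 4.8
ee_pos: [0.4978, 0.1881, 0.0838]
tool_rot: [0.001, 0.46, 0.888, -0.002]
wrist_force: [-3.6, -10.3, 12.2]
grip_width: 0.0166
grip_force: 29.1
time: 5.3
ee_pos: [0.4958, 0.1884, 0.0838]
tool_rot: [0.001, 0.74, 0.673, -0.003]
wrist_force: [-6.0, -10.5, 14.7]
grip_width: 0.0168
grip_force: 29.8
time: 5.7
ee_pos: [0.4958, 0.1884, 0.0837]
tool_rot: [0.001, 0.738, 0.675, -0.003]
wrist_force: [-6.4, -10.9, 13.4]
grip_width: 0.0169
grip_force: 29.8
```

View pics/w3c.png

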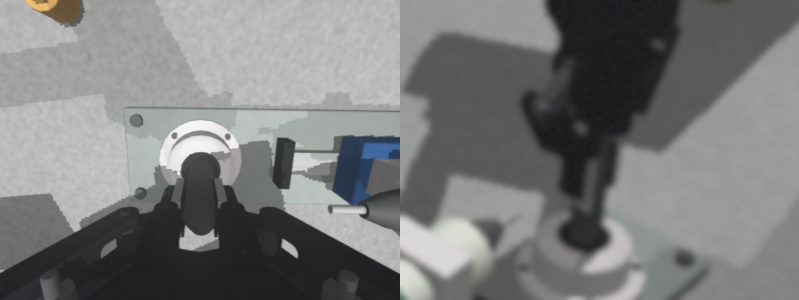

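The wrist view shows the shaft held between the pads. The plate's long edge runs from (128,107) to (400,111), so the fixture's x is at about −5.9° and the tool's y is at −5.1°. I'll trim the turn slightly, hold, release, lift, and check the flat.

```bash
python3 -m pendant '[[[1,-1,0,0,-0.014],[1,-1,0,0,-0.014],[1,-1,0,0,-0.014],[1,-1,0,0,-0.014]]]' 30
python3 -m pendant '[[[-1,-1,0,0,0],[-1,-1,0,0,0],[-1,-1,0,0,0],[-1,-1,0,0,0]]]' 
python3 -m pendant '[[[-1,0,0,45,0],[-1,0,0,90,0],[-1,0,-50,125,0],[-1,0,-100,125,0],[-1,0,-150,125,0]]]' 
python3 - <<'E'
from look import *
t,_=capture('scene');t=t[:,:,::-1];cv2.imwrite('pics/s4.png',t)
T,_=capture('top');T=T[:,:,::-1]
o=np.zeros((500,790,3),np.uint8)
o[:500,:425]=crop(t,395,240,85,100,5);o[:350,430:780]=crop(T,225,215,50,50,7)
cv2.imwrite('pics/s4c.png',o)
E
```

```text
time: 6.2
ee_pos: [0.4958, 0.1884, 0.0838]
tool_rot: [0.001, 0.743, 0.67, -0.002]
wrist_force: [-3.6, -11.2, 11.8]
grip_width: 0.0169
grip_force: 30.0
time: 6.6
ee_pos: [0.4965, 0.1918, 0.0824]
tool_rot: [-0.0, 0.743, 0.669, 0.0]
wrist_force: [-0.3, 0.4, -0.1]
grip_width: 0.074
grip_force: 0.0
time: 7.1
ee_pos: [0.4977, 0.0502, 0.2093]
tool_rot: [0.002, 0.742, 0.67, 0.002]
wrist_force: [1.3, -0.6, -0.8]
grip_width: 0.0854
grip_force: 0.0
```

View pics/s4c.png

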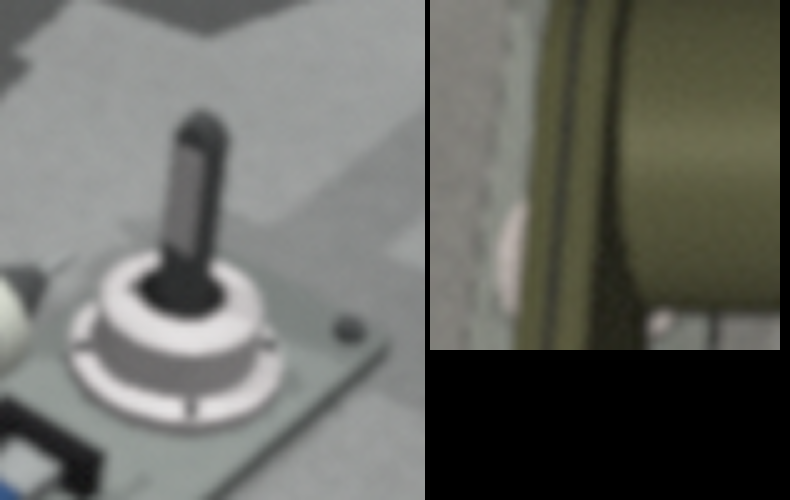

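The flat (bright strip, crop x 167–207, left of centre) now faces the driver at about 30° left of the camera's line, as expected. On to the pulley, with a centring squeeze along the screw direction first.

```bash
python3 -m pendant '[[[-1,5,-50,0,-0.1],[-1,10,-100,0,-0.22],[-1,16,-150,0,-0.22],[-1,21,-200,0,-0.22],[-1,26,-250,0,-0.22]]]' |head -2
python3 -m pendant '[[[-1,5,-50,-30,0],[-1,11,-101,-50,0],[-1,11,-101,-100,0],[-1,11,-101,-100,0]]]'
python3 - <<'E'
from look import *
m,p,d=look('w5')
u,v=proj(m,[.533,-.309,.042]);print(u,v)
x,y=int(max(0,u-60)),int(min(max(0,v-45),390))
o=np.hstack([cv2.resize(p,(400,300)),np.zeros((300,400,3),np.uint8)]);c=crop(p,x,y,120,90,3.333)[:300,:400];o[:c.shape[0],400:400+c.shape[1]]=c;print(x,y)
cv2.imwrite('pics/w5c.png',o)
E
```

```text
time: 7.7
ee_pos: [0.5226, -0.1988, 0.207]
time: 8.1
ee_pos: [0.5304, -0.2983, 0.1014]
tool_rot: [-0.005, 0.813, 0.583, -0.002]
wrist_force: [-1.1, 0.4, -1.0]
grip_width: 0.0851
grip_force: 0.0
329.954146862669 277.3298362467455
269 232
```

View pics/w5c.png

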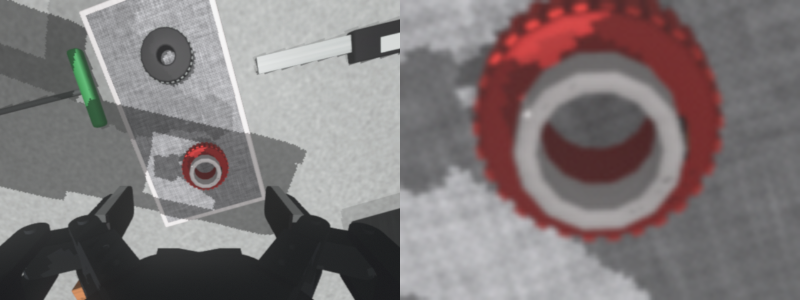

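The hub ring centre is at crop (600,151), pixel (329,277.3), matching the prediction. I'll descend and do the first squeeze.

```bash
python3 -m pendant '[[[-1,0,0,-50,0],[-1,0,0,-90,0],[-1,0,0,-98,0],[-1,0,0,-98,0]]]' 20
python3 -m pendant '[[[0.3,0,0,0,0],[0.3,0,0,0,0],[0.3,0,0,0,0],[0.3,0,0,0,0],[0.3,0,0,0,0]]]' 20
```

```text
time: 8.55
ee_pos: [0.5332, -0.2973, 0.0092]
tool_rot: [-0.001, 0.812, 0.584, -0.0]
wrist_force: [0.3, -0.5, 1.1]
grip_width: 0.0851
grip_force: 0.0
time: 9.05
ee_pos: [0.5348, -0.2996, 0.0118]
tool_rot: [0.002, 0.812, 0.584, 0.001]
wrist_force: [-0.5, 0.9, 7.0]
grip_width: 0.0463
grip_force: 19.9
```

The y shift fell about 11 mm short. I'll reopen, correct it, and squeeze again.

```bash
python3 -m pendant '[[[-1,0,0,0,0],[-1,0,0,0,0],[-1,0,0,0,0],[-1,0,-11,0,0],[-1,0,-11,0,0]]]' 20
python3 - <<'E'
from look import *
m,p,d=look('w6')
hsv=cv2.cvtColor(p,cv2.COLOR_BGR2HSV);r=((hsv[...,0]<8)|(hsv[...,0]>172))&(hsv[...,1]>120)&(hsv[...,2]>50)
r=r.astype(np.uint8);n,l,st,ce=cv2.connectedComponentsWithStats(r);i=st[1:,4].argmax()+1;print(st[i])
x,y,w,h=st[i][:4]
c=crop(p,x-10,y-10,w+20,h+20,4)[:600,:800];cv2.imwrite('pics/w6c.png',c);print(x-10,y-10)
E
```

```text
time: 9.55
ee_pos: [0.5336, -0.3116, 0.0093]
tool_rot: [0.001, 0.812, 0.584, 0.0]
wrist_force: [-0.9, -0.6, 0.1]
grip_width: 0.0854
grip_force: 0.0
[ 250  246  124  113 5360]
240 236
```

View pics/w6c.png

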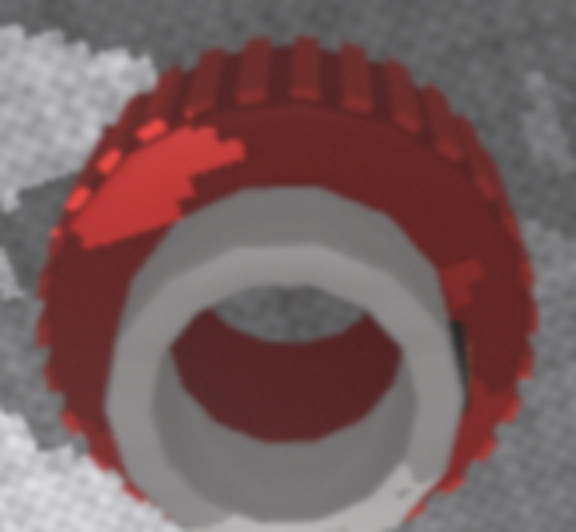

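The hub ring centre is at crop (285,390), pixel (311,333.5), and the screw edge is at crop (462,358), pixel (355.5,325.5).

```bash
python3 - <<'E'
from look import *
m,d=pickle.load(open('pics/w6.pkl','rb'))
c=ray(m,311.2,333.5,.042);s=ray(m,355.5,325.5,.035);print(c,s,np.linalg.norm((s-c)[:2]),np.degrees(np.arctan2(*(s-c)[[1,0]])))
st=env.state();print(st['ee_pos'],st['qpos'])
print(proj(m,st['ee_pos']+[0,0,.033]))
E
```

```text
[ 0.53191143 -0.30700137  0.042     ] [ 0.54701541 -0.31279378  0.035     ] 0.016176591453113474 -20.981946325406717
[ 0.53338874 -0.31096714  0.00918656] [-5.96135733e-01  5.93600524e-01  1.66054110e+00 -2.02649714e-04
  8.86784705e-01 -2.71055859e-01]
[318.86591349 342.21044711]
```

```bash
python3 -m pendant '[[[-1,-1,4,0,0],[0.3,-1,4,0,0],[0.3,-1,4,0,0],[0.3,-1,4,0,0],[0.3,-1,4,0,0]]]' 20
python3 -m pendant '[[[-1,0,0,0,0],[-1,0,0,0,0],[-1,0,0,0,0],[-1,0,0,0,-0.15],[-1,0,0,0,-0.3]]]' 20 | head -2
python3 -m pendant '[[[-1,0,0,0,-0.15],[-1,0,0,0,-0.3],[-1,0,0,0,-0.45],[-1,0,0,0,-0.6],[-1,0,0,0,-0.74]]]'| head -2
python3 -m pendant '[[[-1,0,0,0,-0.15],[-1,0,0,0,-0.3],[-1,0,0,0,-0.45],[-1,0,0,0,-0.55],[-1,0,0,0,-0.55]]]'
python3 - <<'E'
from look import *
st=env.state();q=st['tool_rot'];a=np.array(q[1:3]);y=2*a[1]*a-[0,1];print('yaw',np.degrees(np.arctan2(y[1],y[0])),st['qpos'][5])
m,p,d=look('w7')
hsv=cv2.cvtColor(p,cv2.COLOR_BGR2HSV);r=((hsv[...,0]<8)|(hsv[...,0]>172))&(hsv[...,1]>120)&(hsv[...,2]>50)
r=r.astype(np.uint8);n,l,s,ce=cv2.connectedComponentsWithStats(r);i=s[1:,4].argmax()+1;x,y,w,h=s[i][:4];print(s[i])
cv2.imwrite('pics/w7c.png',crop(p,x-10,y-10,w+20,h+20,3)[:600,:800]);print(x-10,y-10)
E
```

```text
time: 10.1
ee_pos: [0.5322, -0.3057, 0.0094]
tool_rot: [0.0, 0.812, 0.584, 0.0]
wrist_force: [-0.3, 0.6, 0.6]
grip_width: 0.0461
grip_force: 21.2
time: 10.6
ee_pos: [0.5322, -0.3059, 0.0092]
time: 11.1
ee_pos: [0.5322, -0.3059, 0.0092]
time: 11.6
ee_pos: [0.5322, -0.3059, 0.0092]
tool_rot: [0.0, 0.985, -0.171, -0.0]
wrist_force: [-0.6, -0.0, 0.8]
grip_width: 0.0853
grip_force: 0.0
yaw -109.67876776796973 1.323794265275028
[ 263  251  125  112 5426]
253 241
```

View pics/w7c.png

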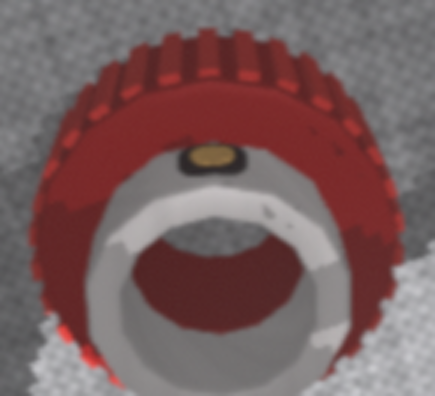

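The screw faces the camera at crop (211,157), pixel (323.3,293.3). The hub axis is at crop x≈218.5, pixel (325.8,338).

```bash
python3 - <<'E'
from look import *
m,d=pickle.load(open('pics/w7.pkl','rb'))
for v in (337,339,341):
    c=ray(m,325.8,v,.042);s=ray(m,323.3,293.3,.035);print(c,s,np.linalg.norm((s-c)[:2]),np.degrees(np.arctan2(*(s-c)[[1,0]])))
E
python3 -m pendant '[[[0.3,0,0,-2,0],[0.3,0,0,-2,0],[0.3,0,0,-2,0],[0.3,0,0,-2,0],[0.3,0,0,-2,0]]]' 40
python3 - <<'E'
from look import *
m,p,d=look('w8')
h=cv2.cvtColor(p,cv2.COLOR_BGR2HSV)
b=cv2.inRange(h,(12,80,60),(30,255,255));b[:260]=0;b[330:]=0;b[:,:280]=0;b[:,370:]=0
ys,xs=np.nonzero(b);print(len(xs),xs.mean(),ys.mean())
r=ray(m,xs.mean(),ys.mean(),.035);print(r,env.state()['ee_pos'])
E
```

```text
[ 0.53342622 -0.30963371  0.042     ] [ 0.54635504 -0.31340179  0.035     ] 0.013466724838700097 -16.24866283892565
[ 0.53269199 -0.30937472  0.042     ] [ 0.54635504 -0.31340179  0.035     ] 0.014244161033777023 -16.422427693254804
[ 0.53195532 -0.30911487  0.042     ] [ 0.54635504 -0.31340179  0.035     ] 0.015024297985301513 -16.578695673792332
time: 12.15
ee_pos: [0.5321, -0.3058, 0.0076]
tool_rot: [0.0, 0.985, -0.171, 0.0]
wrist_force: [-1.4, 0.5, 3.2]
grip_width: 0.0468
grip_force: 41.1
102 316.0980392156863 294.2450980392157
[ 0.54749292 -0.31107785  0.035     ] [ 0.53208101 -0.30581347  0.00755182]
```

Pulley is held, with the screw at about −19°, or tool yaw + 91°. Now lift and carry it to the shaft.

```bash
python3 -m pendant '[[[0.3,0,0,30,0],[0.3,0,0,75,0],[0.3,0,0,120,0],[0.3,0,0,165,0],[0.3,0,0,175,0]]]' 40
python3 -m pendant '[[[0.3,-3,45,0,0.05],[0.3,-6,90,0,0.1],[0.3,-9,135,0,0.15],[0.3,-12,180,0,0.2],[0.3,-15,225,0,0.227]]]' 40
python3 -m pendant '[[[0.3,-3,45,0,0],[0.3,-6,90,0,0],[0.3,-9,135,0,0],[0.3,-12,180,0,0],[0.3,-15,225,0,0]]]' 40
python3 -m pendant '[[[0.3,-4.5,23,0,0],[0.3,-4.5,47,0,0],[0.3,-4.5,47,0,0],[0.3,-4.5,47,0,0]]]' 40
cat > scr.py <<'E'
from look import *
import sys
m,p,d=look(sys.argv[1]);st=env.state();e=st['ee_pos']
a=np.array(st['tool_rot'][1:3]);y=2*a[1]*a-[0,1];print('ee',e,'yaw',np.degrees(np.arctan2(y[1],y[0])))
h=cv2.cvtColor(p,cv2.COLOR_BGR2HSV)
b=cv2.inRange(h,(12,80,60),(30,255,255));b[:260]=0;b[330:]=0;b[:,:280]=0;b[:,370:]=0
ys,xs=np.nonzero(b);print(len(xs),xs.mean(),ys.mean())
r=ray(m,xs.mean(),ys.mean(),e[2]+.0274);v=(r-e)[:2];print('screw',r,'az',np.degrees(np.arctan2(v[1],v[0])),np.linalg.norm(v),'wf',st['wrist_force'])
E
python3 scr.py w9
```

```text
time: 12.7
ee_pos: [0.5352, -0.3077, 0.1881]
tool_rot: [0.002, 0.985, -0.171, 0.005]
wrist_force: [0.1, -0.8, -0.7]
grip_width: 0.0473
grip_force: 41.6
time: 13.2
ee_pos: [0.5161, -0.079, 0.1812]
tool_rot: [-0.0, 0.998, -0.057, -0.001]
wrist_force: [1.3, -0.2, -0.8]
grip_width: 0.0473
grip_force: 41.7
time: 13.7
ee_pos: [0.5011, 0.1459, 0.1812]
tool_rot: [0.0, 0.998, -0.058, -0.001]
wrist_force: [0.4, 0.4, -0.4]
grip_width: 0.0469
grip_force: 41.6
time: 14.1
ee_pos: [0.4969, 0.1913, 0.1812]
tool_rot: [0.001, 0.998, -0.057, -0.001]
wrist_force: [0.2, -1.0, -0.4]
grip_width: 0.0471
grip_force: 41.7
ee [0.4970806  0.19063082 0.18141182] yaw -96.62644979065179
95 316.0421052631579 294.10526315789474
screw [0.51318693 0.18982072 0.20881182] az -2.8794059215634142 0.01612668512604177 wf [-0.14262207  0.00185624 -0.86354874]
```

```bash
python3 -m pendant '[[[0.3,0,0,-40,-0.03],[0.3,0,0,-46,-0.03],[0.3,0,0,-50,-0.03],[0.3,0,0,-50,-0.03]]]' 40
python3 -m pendant '[[[0.3,0,0,-3,0],[0.3,0,0,-6,0],[0.3,0,0,-9,0],[0.3,0,0,-12,0],[0.3,0,0,-12,0]]]' 40
```

```text
time: 14.55
ee_pos: [0.4977, 0.1904, 0.1323]
tool_rot: [0.0, 0.997, -0.073, -0.0]
wrist_force: [1.0, -0.5, -0.3]
grip_width: 0.0471
grip_force: 41.8
time: 15.05
ee_pos: [0.4973, 0.1911, 0.1199]
tool_rot: [0.0, 0.997, -0.073, -0.0]
wrist_force: [0.4, -1.1, -1.6]
grip_width: 0.0465
grip_force: 41.8
```

```bash
python3 -m pendant '[[[0.3,0,0,-5,0],[0.3,0,0,-10,0],[0.3,0,0,-15,0],[0.3,0,0,-20,0],[0.3,0,0,-20,0]]]' 40
python3 -m pendant '[[[0.3,0,0,-5,0],[0.3,0,0,-10,0],[0.3,0,0,-15,0],[0.3,0,0,-15,0],[0.3,0,0,-15,0]]]' 40
python3 scr.py w10; python3 - <<'E'
from look import *
st=env.state();print(st['ee_pos'],st['wrist_force'],st['wrist_torque'])
m,d=pickle.load(open('pics/w10.pkl','rb'));K=m['intrinsics']
def wz(u,v):
    X=np.array([(u-K[0,2])/K[0,0],(v-K[1,2])/K[1,1],1])*d[v,u];return m['R'].T@(X-m['t'])
for u,v in [(316,293),(315,296),(316,310),(312,312),(320,340),(318,260)]:print(u,v,wz(u,v).round(4))
E
```

```text
time: 15.55
ee_pos: [0.497, 0.191, 0.0993]
tool_rot: [0.0, 0.997, -0.073, -0.001]
wrist_force: [-0.5, -0.2, -1.3]
grip_width: 0.0468
grip_force: 41.7
time: 16.05
ee_pos: [0.4975, 0.1911, 0.0851]
tool_rot: [0.0, 0.997, -0.073, -0.0]
wrist_force: [-0.0, -0.2, -0.2]
grip_width: 0.0471
grip_force: 41.7
ee [0.49773718 0.19118954 0.08526088] yaw -98.37491814937574
96 315.96875 294.125
screw [0.51370599 0.18916004 0.11266088] az -7.242998512788952 0.016097259732461813 wf [-0.20500855 -0.33510268 -0.76808382]
[0.49773718 0.19118954 0.08526088] [-0.20500855 -0.33510268 -0.76808382] [-0.00495549  0.01992121 -0.00228844]
316 293 [0.5134 0.1892 0.1108]
315 296 [0.514  0.1894 0.1148]
316 310 [0.5104 0.1896 0.1184]
312 312 [0.5098 0.1911 0.1183]
320 340 [0.5027 0.1894 0.125 ]
318 260 [0.5213 0.1873 0.0973]
```

```bash
python3 -m pendant '[[[0.3,0,0,0,0],[0.3,0,0,0,0],[0.3,0,0,0,0]]]' 40
python3 -c "
from cell import env
print(env.job_done())"
```

```text
time: 16.4
ee_pos: [0.4978, 0.1912, 0.0855]
tool_rot: [-0.0, 0.997, -0.073, 0.0]
wrist_force: [1.0, 0.5, -1.7]
grip_width: 0.0468
grip_force: 41.8
the job is handed in; nothing more can be done
None
```

I turned the flat to face the bit and handed the job in at 16.4 s, with the gripper holding the red pulley hub up over the shaft. The set screw measured about 0.112 m high and within about 2° of the bit's direction, and no verdict came back.

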